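# Slide the gas tap box open and shut off the burner tap

## Task

The charcoal burner of this incense stall is to be turned off. With the fingertips, push the wooden cover of the gas tap box along its runners, without lifting it, all the way over the closed deck to the end stop, so that the two brass tap handles in the bay are revealed. Then push the marked handle, the one ending in a round disc, a quarter turn until it is fully shut across its pipe; leave the plain bar handle, the cover (now open) and the goods round the box where they are.

Things in the scene. Friction and masses are not known exactly. Their poses are not given: they have to be found in the camera images.
- tap_box: fixed dark wooden box, 196 mm (x) by 495 mm (y), walls with lips 68 mm high, z up. Origin on the work surface under the centre of the valve bay, which is open inside x -80 to +80, y -115 to +115 mm, floor 6 mm high. From y +115 to +357 mm it is a closed deck. The cover lies on runners 60 mm high between the lips; it first hides the bay and slides along the box's +y, over the deck.
- end_stop (a point): inner face of the box's far end lip, top edge, 68 mm above the work surface, at x 0, y +357 mm in the box's frame: the cover's +y edge meets it when fully open, after 0.22 to 0.24 m of travel; the cover rib's centre is then at y +144 mm in the box's frame.
- cover_rib (a point): centre of the finger rib on the loose wooden cover, axes parallel to the box's. Cover: board 176 (x) by 236 (y) by 8 mm, top 68 mm above the work surface, about 350 g, slides by friction (a few N). Rib: 80 mm long along x, 14 mm thick along y, 68 to 90 mm above the work surface, 95 mm from the board's centre on its -y side.
- disc_handle (a joint): marked handle's angle (rad): 0 = open, pointing along the box's +x, parallel to its pipe; grows anticlockwise from above to 1.571 = fully shut, pointing along the box's +y, at a hard stop. Stays where it is left; friction torque 0.12 N m (about 3 N at the disc). Starts between 0 and 0.3.
- disc_tip (a point): centre of the round disc (28 mm across, 14 mm high) at the end of the marked brass handle, 45 mm from its pivot, 41 mm above the work surface; the bar between is 10 mm wide. All of the handle lies from 34 to 48 mm above the work surface.
- disc_pivot (a point): marked handle's vertical pivot axis, 41 mm above the work surface, at x -20 and y either -50 or +50 mm in the box's frame (the other handle has the other place). Under each pivot a copper pipe runs along the box's x, top 25 mm above the work surface, with a brass valve body 46 mm (x) by 26 mm wide, top 32 mm above the work surface.
- bar_handle (a joint): angle of the plain handle (rad), same sense as disc_handle; starts between 0 and 0.15 and is to be left alone.
- bar_tip (a point): point 45 mm from the pivot on the plain straight brass bar handle (10 mm wide, 14 mm high, its end 59 mm from the pivot), 41 mm above the work surface.
- tower: bystander: loose brass incense tower, 72 mm across its foot, 214 mm high, origin under its foot, standing beyond the deck (box's +x side).
- censer: bystander: loose small brass censer, 56 mm across, 83 mm high, origin under its foot, beyond the bay (box's +x side).
- carton: bystander: loose incense carton, 45 mm (x) by 220 mm (y) by 30 mm high, origin under its centre, between the robot and the box.
- ash_board: bystander: loose flat wooden ash catcher 260 mm (x) by 40 mm (y), 8 to 20 mm high, origin under its centre, beside the box's -y end.

How it is judged:
By the outcome, as a careful person would: the job done as asked, in the order asked, and still so for the second after the job is handed in, with the robot touching nothing.
It also fails if it takes over 48 s, if anything falls off the work surface, if the arm or the gripper's body presses on something with over 40 N, if the wrist force passes 120 N, or if a joint passes its speed limit or range.

## Robot

A 6-joint arm with a two-finger parallel gripper is mounted at the origin on the work surface. World frame = base frame: x ahead of the robot, y to its left, z up, the work surface at z = 0. Lengths are in mm, angles in degrees, forces in N, time in s.
With the tool pointing down it reaches from about 300 to 850 mm from the base axis. Payload 4.2 kg.
Tool frame: the origin (TCP) lies at the very end of the fingers, on their centre line; the grasp point (between the pads) lies 19 mm behind it; z points along the fingers, y is the direction in which the jaws open and shut (so a half turn about z gives the same grasp; the last joint's range is limited). The gripper opens to 91 mm and grips with 3 to 60 N. Pads are 32 mm wide; open, the fingers measure 118 mm over their backs; the gripper's body (76 mm by 178 mm) begins 60 mm behind the grasp point.
Start: joints at [-73.969, 18.312, 89.639, -0, 72.044, -1.146], TCP at [169.818, -549.371, 181.476] pointing down, gripper open.
Joint ranges: [-177.97, 177.97], [-48.28, 115.42], [12.27, 149.76], [-77.06, 257.06], [2.81, 150.46], [-146.56, 146.56]. Speed limits (degrees/s): [147.25, 147.25, 180, 180, 180, 180].

## Interface

Orientations are given as [roll, pitch, yaw] about the fixed x, y, z axes, in that order (R = Rz(yaw) Ry(pitch) Rx(roll)).
In Python, from workcell import * gives the robot as it stands. The module is installed in compiled form; this text tells all that it offers.
- The arm moves only by the tool servo_tool, never from a script. Its argument "plan" is a list that holds one entry, the list of rows, each a list of 7 numbers: the shift along the tool's x, y, z in mm, then the turn, a rotation vector about the tool's x, y, z in rad, then the opening, from 0 (shut) to 1 (fully open). A call has 1 to 20 rows; each row is the pose to reach, as a shift and turn from the pose commanded when the call began, along the tool's axes at that moment; what a row does not reach only later rows make up. A row lasts 1/10 s, in which the tool goes at most 50 mm and 8.59 degrees, less where a joint would pass 70% of its speed; a pose out of reach is approached as far as the arm can. A call with a gripper value outside its range is refused whole. The fingers move at their own pace and stop on an object; "squeeze" is the grip in N (left out, the last holds). Time passes only in rows, so rows that repeat a pose let the fingers close. It gives the time, the measured TCP pose, the force and the opening at its end, in the units of the state.
- state(): the state, without advancing time (a new reading comes with each control period).
- grab_frame(name): name is "scene" or "top" or "wrist"; returns a dict with "color" (480x640x3 uint8, red, green, blue), "range_z" (480x640 float32, mm along the optical axis (not along the pixel's ray), 0 where there is no reading), "fx", "fy", "cx", "cy" (pixels), "dist_coeffs" ([k1, k2, p1, p2, k3] as OpenCV has them; the pictures are not rectified), "rvec" (rotation vector, rad) and "tvec" (3), from world to camera coordinates, as OpenCV has them; the wrist camera has in their place "tool_from_camera" (4x4, takes a point from camera to tool coordinates, whose origin is the TCP and whose axes are the flange's). Camera axes: x right, y down, z forward; pixel columns grow to the right and rows downward; lengths in mm; the calibration is good to about 2 mm. A picture is of the moment at which its call begins: read the wrist's pose just before it.
- job_done(): hands the job in, once; it reports no verdict.
The state is a dict: "time_s": time; "qpos": joint angles; "qvel": joint speeds; "effort": joint torques, N m; "ee_pos": TCP position; "ee_rot": TCP orientation; "force": force on the tool from outside, world axes, zero at the start; "torque": the same for the moment, N m; "gripper_width": finger opening in mm.
Only numpy, scipy, OpenCV 4.12 (cv2) and the standard library are available. Lean on these libraries where they do the work, as an engineer would, in place of code of your own. Each camera call takes 0.05 s, during which the arm holds its last target.

## Working session

There is one attempt and no reset: what is moved stays moved. The work goes in short steps, Python scripts to look and compute and a tool call to move; the robot and the scene stay as the last step left them, time stands still between calls to the robot, and variables do not carry over. Pictures are saved under pics/ and viewed, and the job is handed in when it is done.

Besides the shell and the picture viewer there is one more tool, called after "Request:" as a command line: name --argument value ..., lists and objects as JSON in quotes. servo_tool: Moves the arm, as the interface text tells. Its arguments: {"type":"object","properties":{"plan":{"type":"array"},"squeeze":{"type":"number"}},"required":["plan"]}

```bash
ls; mkdir -p pics; cat > h.py <<'E'
from workcell import *
import numpy as np, cv2
from scipy.spatial.transform import Rotation as R
def K(f): return np.array([[f['fx'],0,f['cx']],[0,f['fy'],f['cy']],[0,0,1.]])
def w2c(f,s=None):
    if 'rvec' in f:
        T=np.eye(4);T[:3,:3]=cv2.Rodrigues(np.array(f['rvec'],float))[0];T[:3,3]=np.ravel(f['tvec']);return T
    W=np.eye(4);W[:3,:3]=R.from_euler('xyz',s['ee_rot'],degrees=True).as_matrix();W[:3,3]=s['ee_pos']
    return np.linalg.inv(W@np.array(f['tool_from_camera']))
def ray(f,uv,s=None):
    p=cv2.undistortPoints(np.array([[uv]],float),K(f),np.array(f['dist_coeffs'],float))[0,0]
    T=np.linalg.inv(w2c(f,s)); d=T[:3,:3]@np.array([p[0],p[1],1]);return T[:3,3],d
def at_z(f,uv,z,s=None):
    o,d=ray(f,uv,s);return o+d*(z-o[2])/d[2]
def depth(f,uv,s=None):
    u,v=map(int,uv);z=f['range_z'][v-1:v+2,u-1:u+2];z=np.median(z[z>0]) if (z>0).any() else np.nan
    o,d=ray(f,uv,s);return o+d*z
def proj(f,P,s=None):
    T=w2c(f,s);return cv2.projectPoints(np.array(P,float).reshape(-1,3),cv2.Rodrigues(T[:3,:3])[0],T[:3,3],K(f),np.array(f['dist_coeffs'],float))[0][:,0]
def tri(obs):
    A=np.zeros((3,3));b=np.zeros(3)
    for o,d in obs:
        d=d/np.linalg.norm(d);M=np.eye(3)-np.outer(d,d);A+=M;b+=M@o
    return np.linalg.solve(A,b)
def save(f,n): cv2.imwrite('pics/'+n+'.png',f['color'][:,:,::-1])
E
python3 - <<'E'
from h import *
import pickle
s=state();print(s)
D={}
for n in('scene','top','wrist'):
    f=grab_frame(n);save(f,n+'0');D[n]=f
    print(n,f['fx'],f['cx'],f['cy'],f['dist_coeffs'],np.linalg.inv(w2c(f,s))[:3,3])
pickle.dump((s,D),open('d0.pkl','wb'))
E
```

```text
pics
{'time_s': 0.0, 'qpos': array([-7.39673263e+01,  1.83507167e+01,  8.97051490e+01,  4.32196704e-04,
        7.20418032e+01, -1.14329421e+00]), 'qvel': array([ 0.06331901, -0.03308801,  0.04689925,  0.03226315, -0.08448337,
       -0.03422349]), 'effort': array([-5.37488613e-04, -4.12454081e+01, -2.31970632e+01,  7.27715436e-02,
        4.59006114e-02, -1.25773690e-04]), 'ee_pos': array([ 169.68087283, -548.82820544,  180.63809209]), 'ee_rot': array([-1.79902359e+02, -2.35961100e-03,  1.71758323e+01]), 'force': array([-0.15617971,  0.90184977,  0.07379024]), 'torque': array([-0.02475416, -0.04311186, -0.0084124 ]), 'gripper_width': 91.04323340657969}
scene 582.6279740648648 327.4367029410384 240.84782092165725 [-0.04734001  0.          0.          0.          0.        ] [1214.29642922   10.18833939  869.30716356]
top 593.706512934673 328.37315462353314 245.26974122108354 [-0.0949132  0.         0.         0.         0.       ] [ 490.15311631  -26.6784699  1163.98519273]
wrist 337.3486916352981 331.1789808584547 239.36280103770144 [0.01136861 0.         0.         0.         0.        ] [ 234.97235362 -528.54402204  384.09672926]
```

View pics/scene0.png

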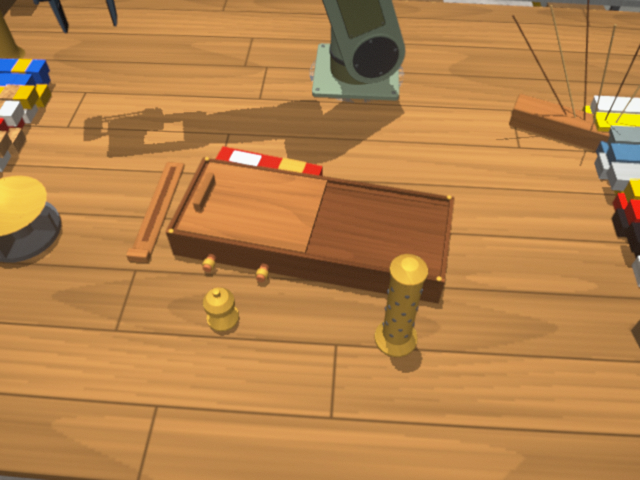

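View pics/top0.png

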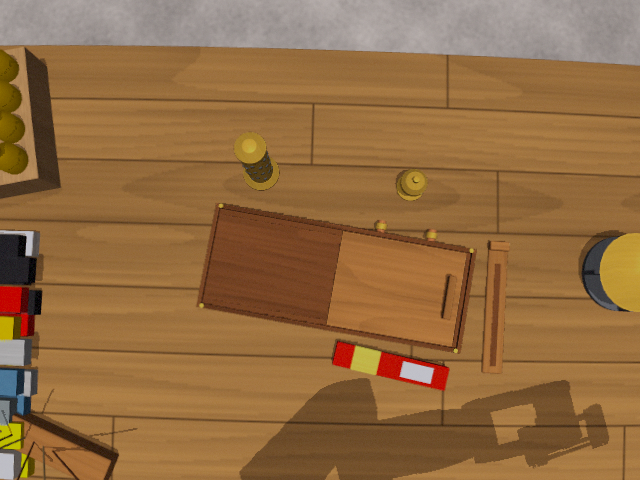

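View pics/wrist0.png

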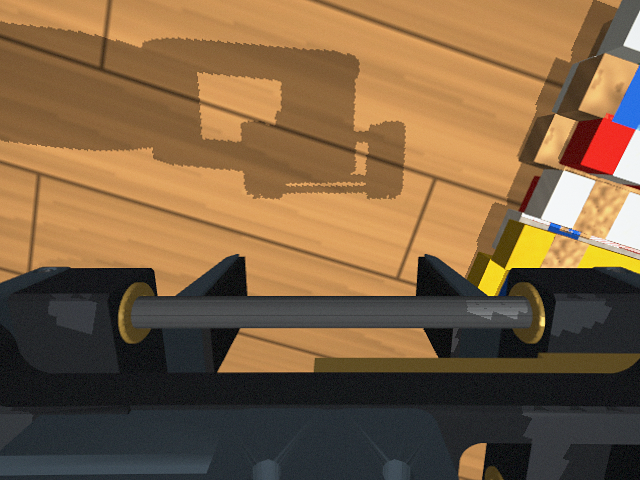

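The top view shows the box corners at about (221,206), (472,250), (456,351) and (201,306), and the rib at (450,297). In the scene view the rib is at about (205,192). Next I'll enlarge crops of both.

```bash
python3 - <<'E'
import cv2
a=cv2.imread('pics/top0.png')[190:370,190:510];cv2.imwrite('pics/top0c.png',cv2.resize(a,None,fx=2.5,fy=2.5,interpolation=cv2.INTER_CUBIC))
a=cv2.imread('pics/scene0.png')[140:310,160:460];cv2.imwrite('pics/scene0c.png',cv2.resize(a,None,fx=2.5,fy=2.5,interpolation=cv2.INTER_CUBIC))
E
```

```text
(no output)
```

View pics/top0c.png

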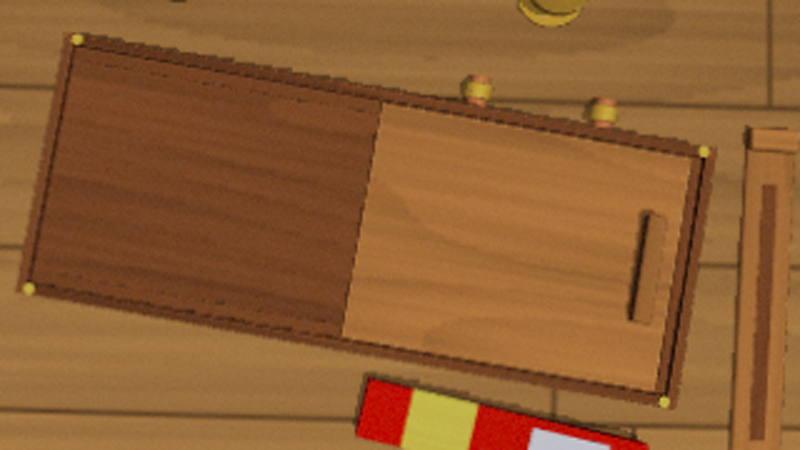

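View pics/scene0c.png

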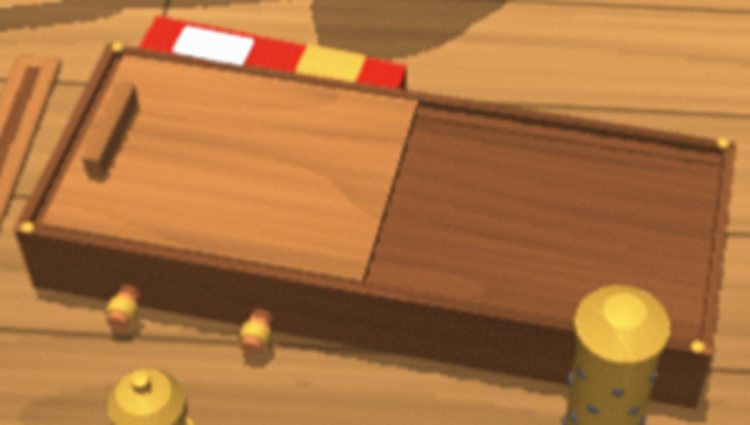

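```bash
python3 - <<'E'
from h import *
import pickle
s,D=pickle.load(open('d0.pkl','rb'));t,sc=D['top'],D['scene']
T=np.array([[77,40],[704,152],[664,402],[28,289]])/2.5+[190,190]
S=np.array([[697,346],[27,228],[117,47],[723,143]])/2.5+[160,140]
P=np.array([tri([ray(t,a),ray(sc,b)]) for a,b in zip(T,S)])
print(P.round(1)); 
for i in range(4): print(np.linalg.norm((P[i]-P[(i+1)%4])[:2]))
# order: (+x,+y),(+x,-y),(-x,-y),(-x,+y)
ey=(P[0]-P[1]+P[3]-P[2])[:2];ey/=np.linalg.norm(ey);ex=np.array([ey[1],-ey[0]]);yaw=np.degrees(np.arctan2(ex[1],ex[0]))
c=P[:,:2].mean(0); o=c-ey*119  # y extent -? center
print('yaw',yaw,'centre',c)
for n,tt,ss in(('rib+x',(657,213),(127,91)),('rib-x',(641,321),(97,158)),):
    pass
# rib top centre: top view & scene view
print('dep rib',depth(t,np.array([647,268])/2.5+190), depth(t,np.array([657,268])/2.5+190))
for uv in ((500,250),(640,150),(600,350)): print(depth(t,np.array(uv)/2.5+190))
E
```

```text
[[ 653.7  158.2   67.6]
 [ 582.5 -312.6   66.3]
 [ 396.3 -284.2   66.7]
 [ 467.9  187.    67.1]]
476.1578835647051
188.35222778670803
476.65692327485164
188.03075321781833
yaw -8.621289902372967 centre [525.10841533 -62.91147769]
dep rib [ 494.97590003 -265.81668762   92.10888871] [ 495.14752302 -273.58679211   90.26988497]
[ 505.79515838 -161.09171167   69.91911175]
[ 582.88070256 -265.27872392   66.90249797]
[ 433.88913806 -236.84482261   68.14981104]
```

Request:
servo_tool --plan '[[[12,-4,0,0,0,0.01,0],[45,-16,0,0,0,0.05,0],[85,-31,0,0,0,0.1,0],[125,-46,0,0,0,0.15,0],[165,-61,0,0,0,0.2,0],[205,-75,0,0,0,0.25,0],[245,-90,0,0,0,0.3,0],[285,-105,0,0,0,0.35,0],[325,-119,0,0,0,0.4,0],[355,-130,0,0,0,0.43,0],[370,-136,0,0,0,0.445,0],[376,-138,0,0,0,0.45,0],[376,-138,0,0,0,0.45,0]]]' --squeeze 20

```text
time_s: 1.45
ee_pos: [488.4, -306.1, 181.1]
ee_rot: [180.0, 0.0, -8.5]
force: [-0.0, 0.0, 0.0]
gripper_width: 0.4
```

```bash
python3 - <<'E'
from h import *
import pickle
s=state();print({k:s[k] for k in('time_s','ee_pos','ee_rot','force','gripper_width')})
f=grab_frame('wrist');save(f,'wrist1');pickle.dump((s,f),open('d1.pkl','wb'))
E
```

```text
{'time_s': 1.45, 'ee_pos': array([ 488.42466025, -306.14237882,  181.08741777]), 'ee_rot': array([ 1.79997492e+02,  4.36935019e-02, -8.52833919e+00]), 'force': array([-0.01573209,  0.0076682 ,  0.01755884]), 'gripper_width': 0.4120158581765731}
```

View pics/wrist1.png

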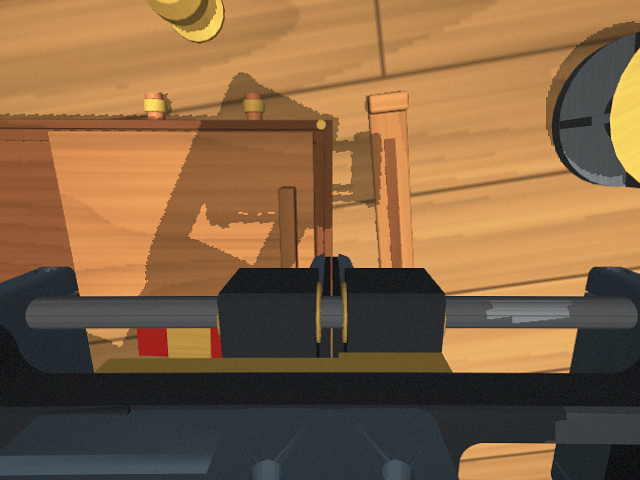

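The wrist view shows the box square with the tool. The corner pin is at (321,125), the rib's +x end at (279..297,187), and the pipe fittings at (155,105) and (254,105).

```bash
python3 - <<'E'
from h import *
import pickle
s,f=pickle.load(open('d1.pkl','rb'))
o=np.array([507.3,-180.1]);a=np.radians(-8.6);ex=np.array([np.cos(a),np.sin(a)]);ey=np.array([-ex[1],ex[0]])
bx=lambda p:np.round([(p[:2]-o)@ex,(p[:2]-o)@ey,p[2]],1)
for n,uv,z in(('pin',(321,125),68),('ribL',(279,187),90),('ribR',(297,187),90),('pipeA',(155,118),20),('pipeB',(254,118),20),('lip out',(331,200),68),('lip in',(316,200),68),('edge cover +y top',(50,135),68),('edge cover',(70,260),68)):
    print(n,at_z(f,uv,z,s).round(1),bx(at_z(f,uv,z,s)),'depth',bx(depth(f,uv,s)))
s0,D=pickle.load(open('d0.pkl','rb'));t=D['top'];sc=D['scene']
print('tower',bx(depth(t,(262,178))),bx(depth(t,(250,146))),'censer',bx(depth(t,(412,182))))
print('TCP box',bx(s['ee_pos']))
E
```

```text
pin [ 582.8 -310.6   68. ] [  94.2 -117.8   68. ] depth [  94.1 -117.8   69.4]
ribL [ 536.  -267.1   90. ] [ 41.4 -81.7  90. ] depth [ 39.5 -78.4  68.5]
ribR [ 533.7 -282.5   90. ] [ 41.5 -97.3  90. ] depth [ 39.5 -95.1  68.2]
pipeA [ 618.3 -143.9   20. ] [104.3  52.4  20. ] depth [103.8  50.   25. ]
pipeB [ 603.6 -243.4   20. ] [104.7 -48.1  20. ] depth [104.2 -49.2  24.9]
lip out [ 515.4 -309.5   68. ] [  27.4 -126.8   68. ] depth [  27.4 -126.8   68.5]
lip in [ 517.5 -295.6   68. ] [  27.4 -112.7   68. ] depth [  19.3 -109.9    6.2]
edge cover +y top [609.5 -70.7  68. ] [ 84.7 123.4  68. ] depth [ 84.7 123.6  67.7]
edge cover [494.9 -49.1  68. ] [-31.8 127.7  68. ] depth [-34.8 135.2  58.6]
tower [162.2 291.   55.3] [182.1 300.  213.7] censer [201.9  11.4  71.6]
TCP box [   0.2 -127.4  181.1]
```

Request:
servo_tool --plan '[[[0,0,15,0,0,0,0],[0,0,40,0,0,0,0],[0,0,65,0,0,0,0],[0,0,88,0,0,0,0],[0,0,100,0,0,0,0],[0,0,103,0,0,0,0],[0,-4,103,0,0,0,0],[0,-9,103,0,0,0,0],[0,-13,103,0,0,0,0],[0,-17,103,0,0,0,0],[0,-21,103,0,0,0,0],[0,-26,103,0,0,0,0],[0,-32,103,0,0,0,0],[0,-38,103,0,0,0,0]]]'

```text
time_s: 2.9
ee_pos: [494.0, -268.4, 78.5]
ee_rot: [180.0, -0.0, -8.6]
force: [-0.0, -0.3, -0.1]
gripper_width: 0.7
```

```bash
python3 - <<'E'
from h import *
s=state();print(s['force'],s['ee_pos'])
f=grab_frame('top');save(f,'top2');g=grab_frame('scene');save(g,'scene2');w=grab_frame('wrist')
a=f['color'][190:370,290:510,::-1];b=g['color'][120:290,140:360,::-1]
A=cv2.resize(a,None,fx=1.8,fy=1.8,interpolation=cv2.INTER_CUBIC);B=cv2.resize(b,(396,324),interpolation=cv2.INTER_CUBIC);cv2.imwrite('pics/m2.png',np.hstack([A,B]));save(w,'wrist2')
E
```

```text
[-0.0460174  -0.25495717 -0.11946332] [ 494.04510507 -268.3602632    78.4579328 ]
```

View pics/m2.png

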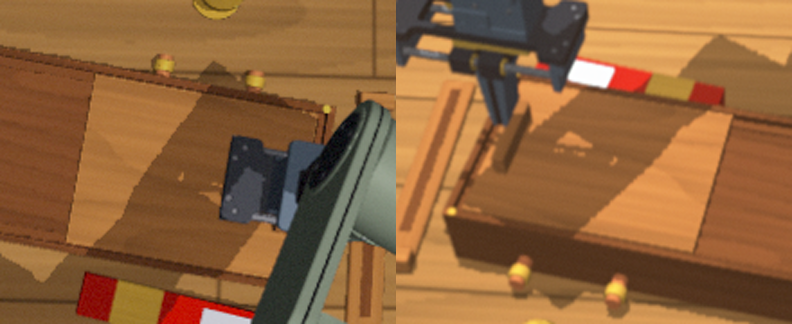

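View pics/wrist2.png

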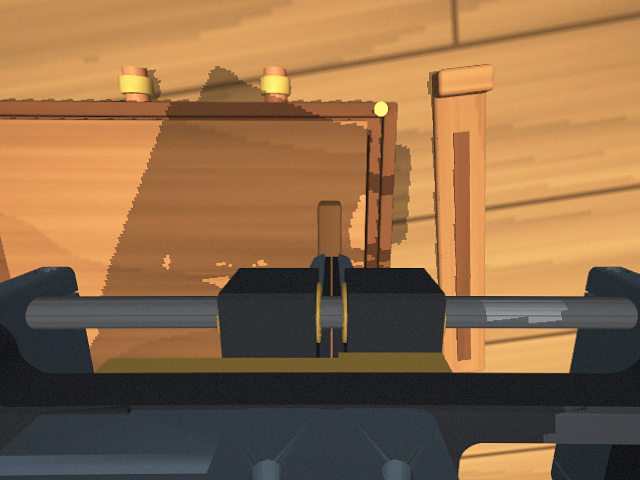

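```bash
python3 - <<'E'
from h import *
s=state()
g=grab_frame('scene');w=grab_frame('wrist')
o=np.array([507.3,-180.1]);a=np.radians(-8.6);ex=np.array([np.cos(a),np.sin(a)]);ey=np.array([-ex[1],ex[0]])
bx=lambda p:np.round([(p[:2]-o)@ex,(p[:2]-o)@ey,p[2]],1)
W=lambda x,y,z:np.r_[o+x*ex+y*ey,z]
for uv in((330,215),(330,235),(330,250),(320,220),(340,220),(355,220),(319,262),(341,262)): print(uv,bx(depth(w,uv,s)))
print('tcp',bx(s['ee_pos']),'proj scene',proj(g,[s['ee_pos'],W(41,-82,90),W(41,-97,90),W(-39,-97,90),W(-39,-82,90)]).round(1))
print('z90 wrist rib',[bx(at_z(w,uv,90,s)) for uv in((318,204),(341,204))])
c=g['color'][140:240,160:280,::-1];cv2.imwrite('pics/s3.png',cv2.resize(c,None,fx=6,fy=6,interpolation=cv2.INTER_CUBIC))
d=w['color'][180:300,270:400,::-1];cv2.imwrite('pics/w3.png',cv2.resize(d,None,fx=5,fy=5,interpolation=cv2.INTER_CUBIC))
E
```

```text
(330, 215) [ 34.8 -88.1  90.1]
(330, 235) [ 23.1 -88.1  90.5]
(330, 250) [ 14.  -88.1  90.5]
(320, 220) [ 31.8 -82.4  89.8]
(340, 220) [ 31.6 -94.   88.6]
(355, 220) [  27.8 -104.1   68.7]
(319, 262) [ 17.9 -82.9 125.6]
(341, 262) [ 17.8 -93.6 125.2]
tcp [  0.1 -89.4  78.4] proj scene [[203.1 191.3]
 [198.1 203.8]
 [190.3 202.5]
 [205.5 171.5]
 [213.  172.7]]
z90 wrist rib [array([ 41.2, -81.3,  90. ]), array([ 41.2, -94.4,  90. ])]
```

View pics/s3.png

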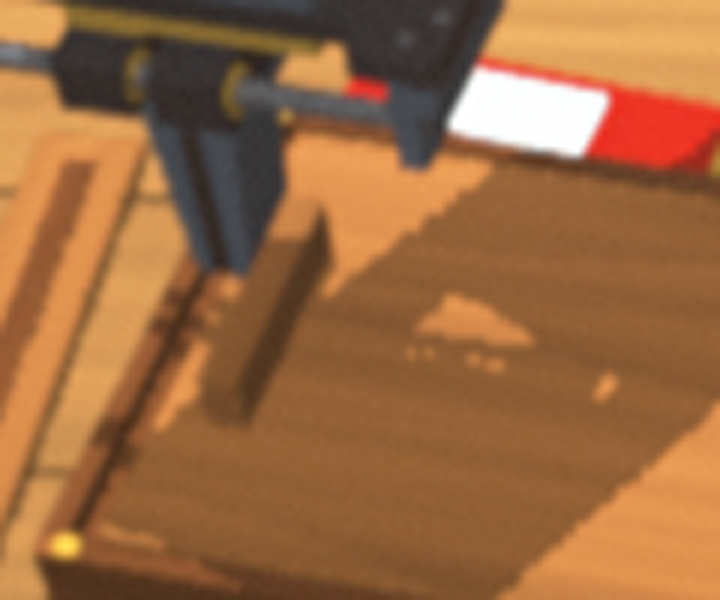

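View pics/w3.png

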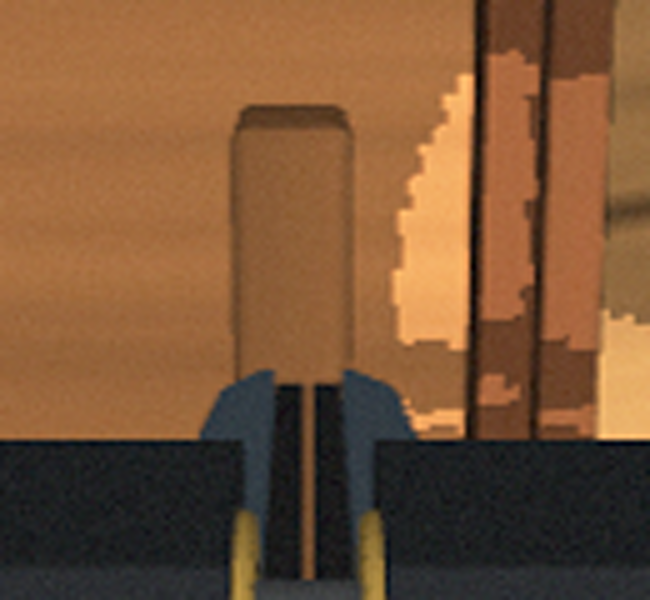

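```bash
python3 - <<'E'
from h import *
s=state();print(s['qpos'],s['ee_pos'],s['force'],s['time_s'])
g=grab_frame('scene');w=grab_frame('wrist')
o=np.array([507.3,-180.1]);a=np.radians(-8.6);ex=np.array([np.cos(a),np.sin(a)]);ey=np.array([-ex[1],ex[0]])
bx=lambda p:np.round([(p[:2]-o)@ex,(p[:2]-o)@ey,p[2]],1)
W=lambda x,y,z:np.r_[o+x*ex+y*ey,z]
for uv in((194,183),(196,180),(200,180),(201,183),(202,178),(198,175),(190,165)): print(uv,bx(depth(g,uv)))
print(proj(g,[W(0,-89.4,z) for z in(78,84,90,96,102)]).round(1).tolist())
for y in(-89.4,-102,-106,-110,-115): print(y,proj(g,[W(x,y,78) for x in(-16,16)]).round(1).tolist())
print('wrist proj front tip',proj(w,[W(16,-89.4-13,78),W(16,-89.4+13,78),W(16,-89.4+13,92),W(16,-89.4-13,92)],s).round(1).tolist())
print(np.array(w['tool_from_camera']).round(3))
E
```

```text
[-2.97274532e+01  2.20303531e+01  9.99545724e+01 -1.19601568e-02
  5.80031153e+01  6.88728868e+01] [ 494.05983339 -268.95280234   78.47028918] [ 0.15350825  0.42911516 -0.09749358] 3.15
(194, 183) [ 16.7 -93.9 116.4]
(196, 180) [ 17.3 -88.1 126. ]
(200, 180) [ 16.7 -80.7 126.9]
(201, 183) [ 15.6 -80.8 118.2]
(202, 178) [  9.1 -80.2 124.5]
(198, 175) [ 18.9 -80.9 141.7]
(190, 165) [ 18.1 -92.  163. ]
[[203.2, 191.4], [202.6, 189.2], [202.1, 186.9], [201.6, 184.7], [201.0, 182.4]]
-89.4 [[206.1, 185.2], [200.2, 197.6]]
-102 [[199.8, 184.2], [193.7, 196.5]]
-106 [[197.8, 183.9], [191.7, 196.2]]
-110 [[195.8, 183.5], [189.7, 195.9]]
-115 [[193.2, 183.1], [187.1, 195.4]]
wrist proj front tip [[352.2, 241.6], [310.5, 241.6], [309.1, 247.6], [353.6, 247.6]]
[[   0.      -0.97    -0.242   68.138]
 [   1.       0.       0.      -0.605]
 [  -0.      -0.242    0.97  -203.456]
 [   0.       0.       0.       1.   ]]
```

```bash
python3 - <<'E'
from h import *
import pickle
s,D=pickle.load(open('d0.pkl','rb'));w=D['wrist']
Tt=np.array(w['tool_from_camera'])
def tool(f,uv):
    p=cv2.undistortPoints(np.array([[uv]],float),K(f),np.array(f['dist_coeffs'],float))[0,0]
    z=f['range_z'][int(uv[1]),int(uv[0])];return (Tt@np.r_[p*z,z,1])[:3].round(1)
print('open')
for uv in((238,258),(243,258),(241,262),(242,275),(243,290),(235,262),(225,270),(420,258),(420,262),(419,275)): print(uv,tool(w,uv))
s1,f1=pickle.load(open('d1.pkl','rb'))
print('shut')
for uv in((313,265),(320,258),(320,263),(326,258),(326,263),(336,258),(336,263),(341,263),(341,258),(346,265)): print(uv,tool(f1,uv))
for n,f in(('o0',w),('o1',f1)):
    d=f['color'][230:330,200:460,::-1];cv2.imwrite('pics/%s.png'%n,cv2.resize(d,None,fx=3,fy=3,interpolation=cv2.INTER_CUBIC))
E
python3 -c "
import cv2,numpy as np
cv2.imwrite('pics/oo.png',np.vstack([cv2.imread('pics/o0.png'),cv2.imread('pics/o1.png')])[:600])"
```

```text
open
(238, 258) [ 16.2 -49.  -34.7]
(243, 258) [ 16.6 -46.1 -36.1]
(241, 262) [ 16.3 -45.7 -41.7]
(242, 275) [  9.2 -45.7 -41.3]
(243, 290) [  0.6 -46.  -40.2]
(235, 262) [ 16.4 -48.5 -42.2]
(225, 270) [ 16.7 -49.6 -55.1]
(420, 258) [ 16.8  45.5 -36.5]
(420, 262) [ 14.6  45.7 -36.5]
(419, 275) [  7.4  45.6 -36.4]
shut
(313, 265) [ 17.9  -9.  -51.4]
(320, 258) [ 17.9  -6.  -40.1]
(320, 263) [ 17.8  -5.8 -48. ]
(326, 258) [ 16.4  -3.1 -35.3]
(326, 263) [ 16.3  -3.  -43.4]
(336, 258) [ 16.3   2.1 -35. ]
(336, 263) [ 16.6   2.  -44.4]
(341, 263) [  68.4   -0.4 -203.5]
(341, 258) [ 17.9   4.6 -40.2]
(346, 265) [ 17.8   6.6 -51.1]
```

View pics/oo.png

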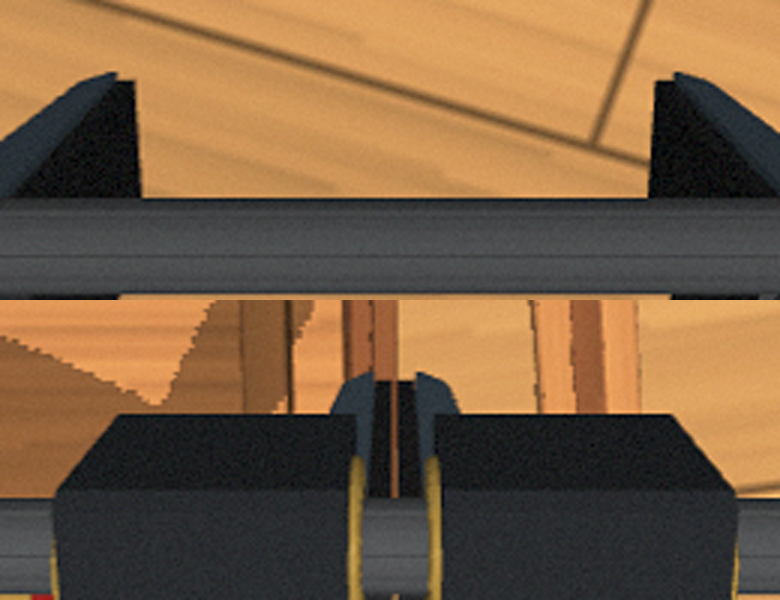

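```bash
python3 - <<'E'
from h import *
import pickle
s=state()
g=grab_frame('scene');w=grab_frame('wrist')
Tt=np.array(w['tool_from_camera']);Wt=np.eye(4);Wt[:3,:3]=R.from_euler('xyz',s['ee_rot'],degrees=True).as_matrix();Wt[:3,3]=s['ee_pos'];Wi=np.linalg.inv(Wt)
# scene cloud in tool frame
v,u=np.mgrid[60:230,60:330]
p=cv2.undistortPoints(np.stack([u,v],-1).reshape(-1,1,2).astype(float),K(g),np.array(g['dist_coeffs'],float))[:,0]
z=g['range_z'][v.ravel(),u.ravel()];T=np.linalg.inv(w2c(g))
X=np.c_[p*z[:,None],z];X=X@T[:3,:3].T+T[:3,3];X=X@Wi[:3,:3].T+Wi[:3,3]
m=(z>0)&(abs(X[:,0])<60)&(abs(X[:,1])<140)&(X[:,2]<-22)&(X[:,2]>-260);X=X[m]
for lo in range(-150,-20,6):
    q=X[(X[:,2]>=lo)&(X[:,2]<lo+6)]
    if len(q)>2: print(lo,len(q),'x',np.percentile(q[:,0],[2,98]).round(),'y',np.percentile(q[:,1],[2,98]).round())
c=g['color'][60:230,60:330,::-1];cv2.imwrite('pics/s4.png',cv2.resize(c,None,fx=2.9,fy=2.9,interpolation=cv2.INTER_CUBIC))
E
```

```text
-150 337 x [-24.  39.] y [-90.  77.]
-144 190 x [-20.  39.] y [-89.  86.]
-138 305 x [-19.  39.] y [-87.  80.]
-132 351 x [-29.  40.] y [-78.  75.]
-126 253 x [-27.  40.] y [-82.  77.]
-120 168 x [-33.  40.] y [-82.  76.]
-114 60 x [-31.  38.] y [-82.  80.]
-108 4 x [-3. 21.] y [-25. -23.]
-96 28 x [ 9. 21.] y [-14.  13.]
-90 45 x [ 6. 21.] y [-14.  12.]
-84 47 x [-4. 19.] y [-14.  11.]
-78 50 x [-8. 20.] y [-13.  10.]
-72 51 x [-14.  20.] y [-12.  11.]
-66 47 x [-15.  20.] y [-12.  10.]
-60 46 x [-14.  20.] y [-12.  10.]
-54 47 x [-12.  19.] y [-11.   9.]
-48 38 x [-11.  20.] y [-10.   9.]
-42 40 x [-11.  20.] y [-10.   8.]
-36 9 x [-14.  19.] y [-8.  4.]
```

View pics/s4.png

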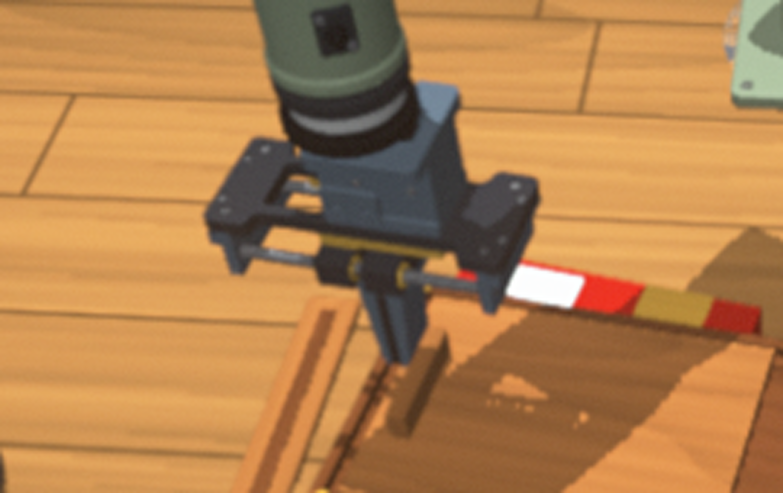

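The cameras show the real fingertips about 32 mm short of the reported TCP, and the gripper body is shifted by the same amount. The rib is untouched. I'll back off behind the rib, go down by that much and push.

Request:
servo_tool --plan '[[[0,6,0,0,0,0,0],[0,18,0,0,0,0,0],[0,27,0,0,0,0,0],[0,30,0,0,0,0,0],[0,30,8,0,0,0,0],[0,30,20,0,0,0,0],[0,30,29,0,0,0,0],[0,30,31,0,0,0,0],[0,30,31,0,0,0,0]]]'

```text
time_s: 4.25
ee_pos: [489.1, -298.1, 46.6]
ee_rot: [-180.0, 0.1, -8.6]
force: [-0.4, -0.1, 0.1]
gripper_width: 0.3
```

```bash
python3 - <<'E'
from h import *
s=state();print(s['force'],s['ee_pos'])
g=grab_frame('scene');w=grab_frame('wrist')
c=g['color'][140:240,140:260,::-1];d=w['color'][180:280,270:390,::-1]
cv2.imwrite('pics/m5.png',np.hstack([cv2.resize(x,(396,330),interpolation=cv2.INTER_CUBIC) for x in(c,d)]))
E
```

```text
[-0.41068545 -0.13505416  0.10136028] [ 489.11845514 -298.08813949   46.60337908]
```

View pics/m5.png

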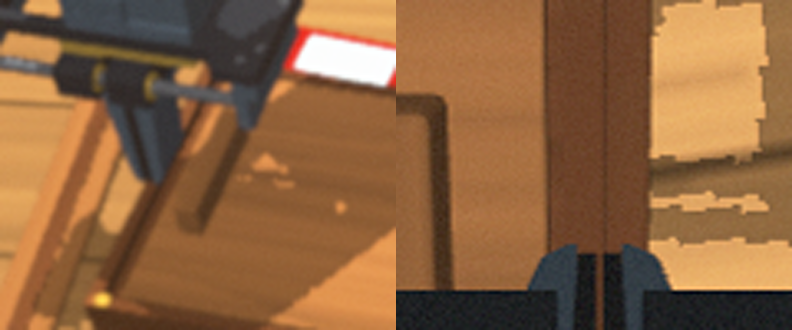

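The fingertips now stand behind the rib, over the end lip, with no contact force. I'll start the push.

Request:
servo_tool --plan '[[[0,-4,0,0,0,0,0],[0,-9,0,0,0,0,0],[0,-13,0,0,0,0,0],[0,-17,0,0,0,0,0],[0,-22,0,0,0,0,0],[0,-28,0,0,0,0,0],[0,-35,0,0,0,0,0],[0,-44,0,0,0,0,0],[0,-54,0,0,0,0,0],[0,-65,0,0,0,0,0],[0,-77,0,0,0,0,0],[0,-89,0,0,0,0,0],[0,-101,0,0,0,0,0],[0,-113,0,0,0,0,0],[0,-125,0,0,0,0,0],[0,-137,0,0,0,0,0],[0,-149,0,0,0,0,0],[0,-161,0,0,0,0,0],[0,-171,0,0,0,0,0],[0,-180,0,0,0,0,0]]]'

```text
time_s: 6.35
ee_pos: [516.6, -119.9, 47.6]
ee_rot: [180.0, -0.0, -8.6]
force: [-0.4, -4.7, 5.2]
gripper_width: 0.7
```

```bash
python3 - <<'E'
from h import *
s=state();print(s['force'],s['ee_pos'])
g=grab_frame('scene');save(g,'s6')
E
```

```text
[-0.44440243 -4.66200016  5.19460392] [ 516.59224887 -119.87792445   47.58360855]
```

View pics/s6.png

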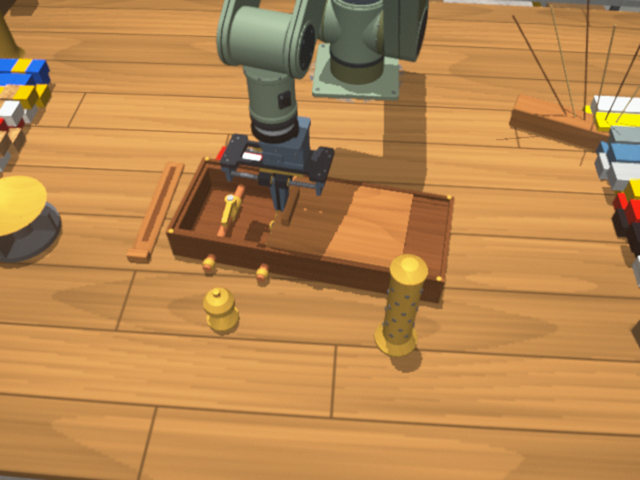

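The cover is sliding with a push of about 5 N, and a handle is showing at about (231,205). I'll continue slowly to the stop.

Request:
servo_tool --plan '[[[0,-7,0,0,0,0,0],[0,-15,0,0,0,0,0],[0,-23,0,0,0,0,0],[0,-31,0,0,0,0,0],[0,-38,0,0,0,0,0],[0,-45,0,0,0,0,0],[0,-50,0,0,0,0,0],[0,-54,0,0,0,0,0],[0,-57,0,0,0,0,0],[0,-60,0,0,0,0,0]]]'

```text
time_s: 7.4
ee_pos: [525.2, -61.0, 47.3]
ee_rot: [-180.0, 0.0, -8.6]
force: [-1.1, -2.0, 1.3]
gripper_width: 0.5
```

Request:
servo_tool --plan '[[[0,-2,0,0,0,0,0],[0,-4,0,0,0,0,0],[0,-6,0,0,0,0,0],[0,-7,0,0,0,0,0],[0,-8,0,0,0,0,0]]]'

```text
time_s: 7.9
ee_pos: [526.5, -53.2, 47.3]
ee_rot: [-180.0, 0.0, -8.6]
force: [-0.1, -2.3, 0.5]
gripper_width: 0.8
```

Request:
servo_tool --plan '[[[0,-1,0,0,0,0,0],[0,-2,0,0,0,0,0],[0,-3,0,0,0,0,0],[0,-3.5,0,0,0,0,0]]]'

```text
time_s: 8.3
ee_pos: [527.2, -52.5, 47.4]
ee_rot: [179.7, -0.0, -8.5]
force: [-0.7, -11.5, -1.3]
gripper_width: 0.7
```

```bash
python3 - <<'E'
from h import *
s=state();print(s['force'],s['ee_pos'])
f=grab_frame('top');g=grab_frame('scene')
c=f['color'][190:370,190:490,::-1];cv2.imwrite('pics/t7.png',cv2.resize(c,None,fx=2.6,fy=2.6,interpolation=cv2.INTER_CUBIC))
c=g['color'][140:310,160:460,::-1];cv2.imwrite('pics/s7.png',cv2.resize(c,None,fx=2.6,fy=2.6,interpolation=cv2.INTER_CUBIC))
E
```

```text
[ -0.67027661 -11.47491907  -1.28894318] [527.20047177 -52.45820011  47.44839835]
```

View pics/t7.png

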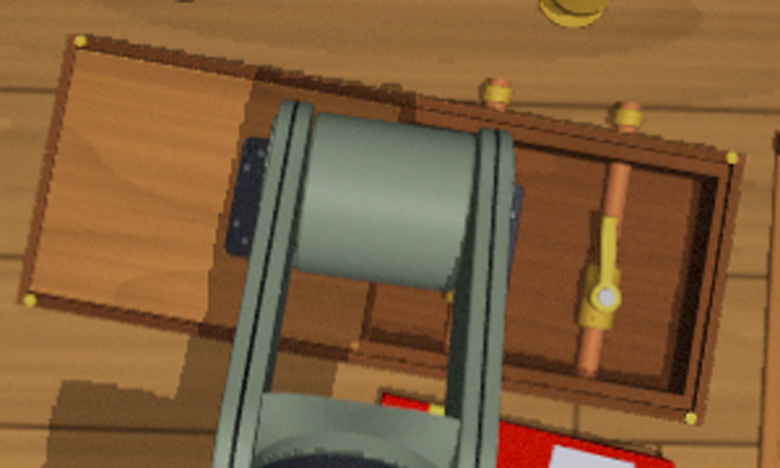

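View pics/s7.png

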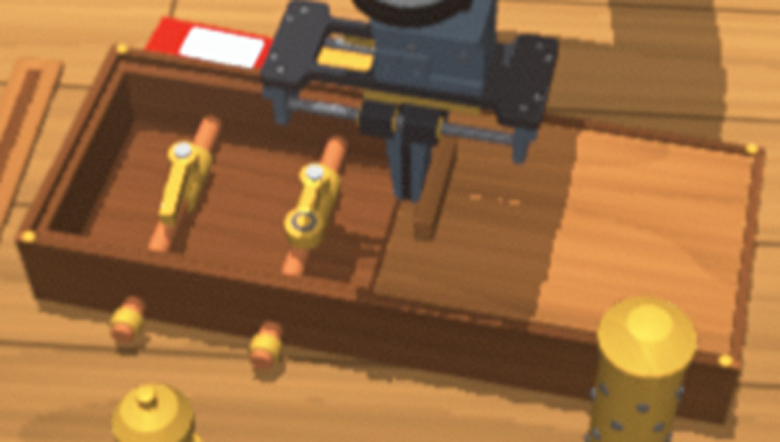

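The cover is at the stop: the push built up to 11.5 N and the board meets the far lip. The marked disc handle is the +y one, with its disc at scene crop (303,222). I'll back off, lift and look.

Request:
servo_tool --plan '[[[0,4,0,0,0,0,0],[0,10,0,0,0,0,0],[0,12,-15,0,0,0,0],[-5,18,-45,0,0,0,0],[-15,40,-75,0,0,0,0],[-30,70,-90,0,0,0,0],[-45,95,-90,0,0,0,0],[-55,112,-90,0,0,0,0],[-60,119,-90,0,0,0,0],[-60,119,-90,0,0,0,0]]]'

```text
time_s: 9.4
ee_pos: [449.5, -158.7, 137.5]
ee_rot: [-180.0, -0.0, -8.7]
force: [-0.3, 0.3, -0.2]
gripper_width: 0.7
```

```bash
python3 - <<'E'
from h import *
import pickle
s=state();print(s['force'],s['ee_pos'],s['ee_rot'])
w=grab_frame('wrist');g=grab_frame('scene');f=grab_frame('top');save(w,'w8');save(f,'t8')
pickle.dump((s,w,g,f),open('d8.pkl','wb'))
c=g['color'][140:310,160:460,::-1];cv2.imwrite('pics/s8.png',cv2.resize(c,None,fx=2.6,fy=2.6,interpolation=cv2.INTER_CUBIC))
E
```

```text
[-0.31640477  0.3361708  -0.23115129] [ 449.53615694 -158.74080477  137.49331955] [-1.79961440e+02 -6.03554096e-03 -8.70310550e+00]
```

View pics/w8.png

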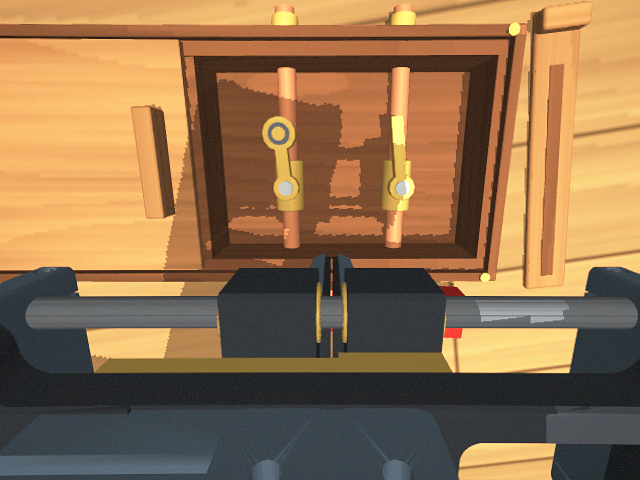

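View pics/s8.png

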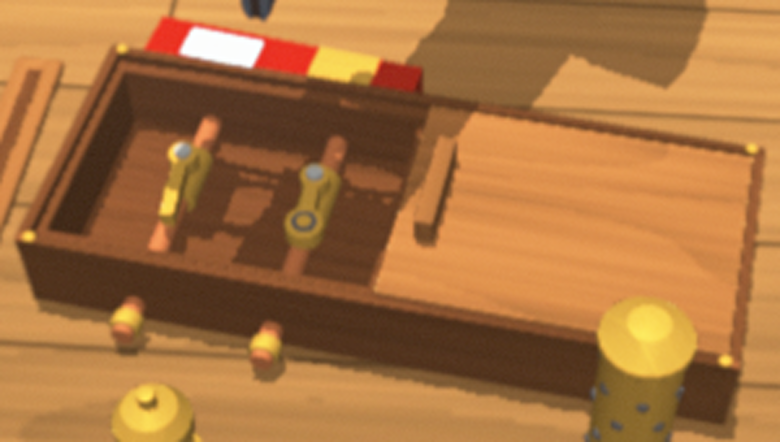

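View pics/t8.png

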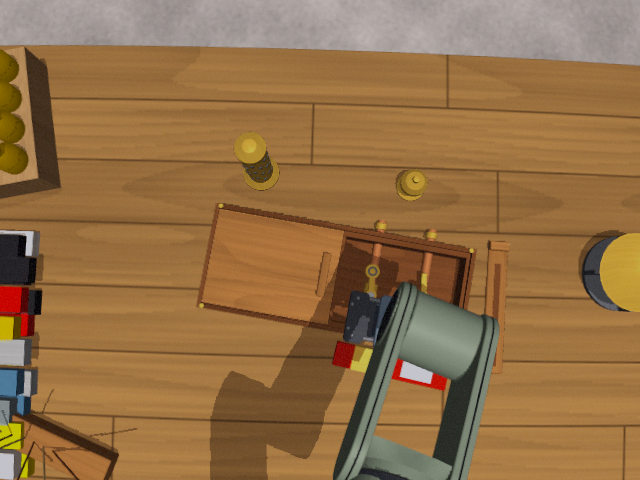

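The wrist view shows the disc at (278,133) with its pivot at (286,188), and the bar's pivot at (402,188) with its end at (398,118). The scene view shows the disc at about (277,225). I'll measure these.

```bash
python3 - <<'E'
from h import *
import pickle
s,w,g,f=pickle.load(open('d8.pkl','rb'))
o=np.array([507.3,-180.1]);a=np.radians(-8.6);ex=np.array([np.cos(a),np.sin(a)]);ey=np.array([-ex[1],ex[0]])
bx=lambda p:np.round([(p[:2]-o)@ex,(p[:2]-o)@ey,p[2]],1)
gs=np.array([303,222])/2.6+[160,140]
print('disc z48',bx(at_z(w,(278,133),48,s)),'depth',bx(depth(w,(278,120),s)),bx(depth(w,(278,133),s)),'tri',bx(tri([ray(w,(278,133),s),ray(g,gs)])))
gp=np.array([314,172])/2.6+[160,140]
print('pivot',bx(at_z(w,(286,188),50,s)),bx(depth(w,(286,188),s)),'tri',bx(tri([ray(w,(286,188),s),ray(g,gp)])))
print('barpivot',bx(at_z(w,(402,188),50,s)),'bar tip',bx(at_z(w,(398,118),48,s)),bx(depth(w,(398,125),s)))
print('rib z90',bx(depth(w,(153,160),s)),[bx(at_z(w,u,90,s)) for u in((134,108),(157,108),(170,217),(147,217))])
for uv in ((182,100),(200,200)):print('edge',bx(depth(w,uv,s)),bx(at_z(w,uv,68,s)))
d=w['color'][90:270,180:500,::-1];cv2.imwrite('pics/w8c.png',cv2.resize(d,None,fx=2.5,fy=2.5,interpolation=cv2.INTER_CUBIC))
E
```

```text
disc z48 [25.7 57.  48. ] depth [35.9 56.6 47.8] [25.5 56.6 50.2] tri [25.7 56.9 47.6]
pivot [-19.4  51.6  50. ] [-19.3  51.5  51.3] tri [-19.7  52.1  49.2]
barpivot [-19.6 -47.6  50. ] bar tip [ 37.2 -41.9  48. ] [ 31.8 -42.1  48.1]
rib z90 [  4.5 141.4  90.2] [array([ 39.6, 150. ,  90. ]), array([ 39.6, 134.1,  90. ]), array([-37.2, 134.3,  90. ]), array([-37.2, 151.5,  90. ])]
edge [ 48.1 125.2  68. ] [ 48.1 125.2  68. ]
edge [-28.5 122.9  58.2] [-27.3 119.1  68. ]
```

View pics/w8c.png

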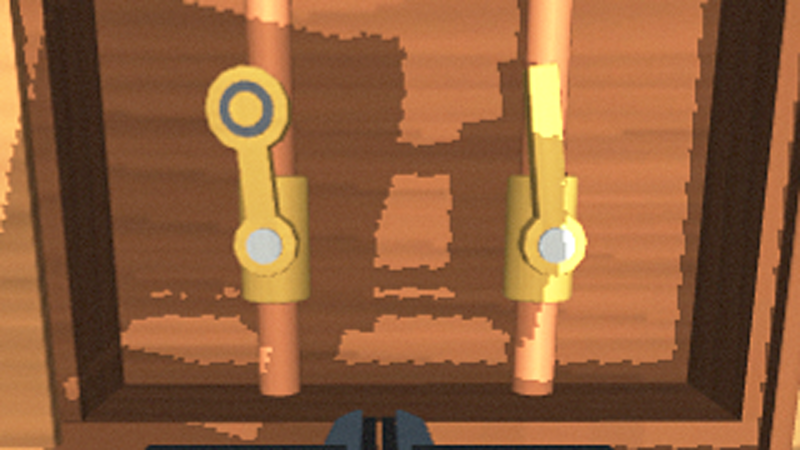

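```bash
python3 - <<'E'
from h import *
import pickle
s,w,g,f=pickle.load(open('d8.pkl','rb'))
c=f['color'][195:320,190:350,::-1];cv2.imwrite('pics/t8c.png',cv2.resize(c,None,fx=4.8,fy=4.8,interpolation=cv2.INTER_CUBIC))
c=g['color'][170:310,300:460,::-1];cv2.imwrite('pics/s8c.png',cv2.resize(c,None,fx=4.2,fy=4.2,interpolation=cv2.INTER_CUBIC))
E
```

```text
(no output)
```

View pics/t8c.png

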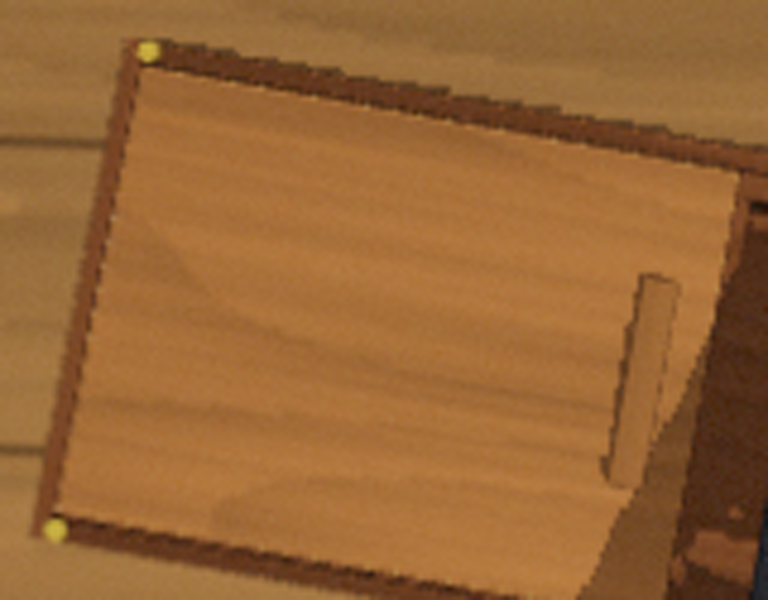

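View pics/s8c.png

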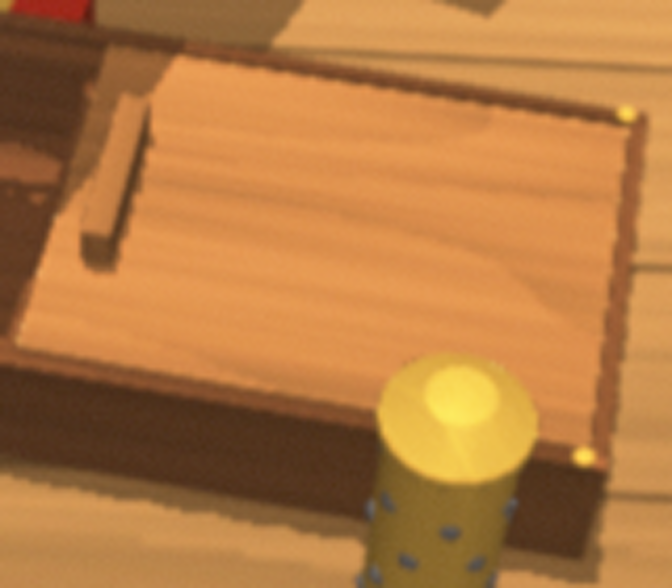

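The board is flush with the far lip. The disc sits at about 0.115 rad on its pivot, and the bar handle at about 0.1 rad. I'll lower the shut fingers between the handles, just on the -y side of the disc.

Request:
servo_tool --plan '[[[10,-1,0,0,0,-0.01,0],[35,-5,0,0,0,-0.04,0],[65,-10,0,0,0,-0.08,0],[82,-12,0,0,0,-0.1,0],[88,-13,10,0,0,-0.1,0],[88,-13,40,0,0,-0.1,0],[88,-13,70,0,0,-0.1,0],[88,-13,95,0,0,-0.1,0],[88,-13,110,0,0,-0.1,0],[88,-13,120,0,0,-0.1,0],[88,-13,126,0,0,-0.1,0],[88,-13,129,0,0,-0.1,0],[88,-13,130,0,0,-0.1,0]]]'

```text
time_s: 10.85
ee_pos: [539.3, -158.9, 7.7]
ee_rot: [180.0, -0.0, -2.9]
force: [0.4, 1.2, 0.9]
gripper_width: 0.1
```

```bash
python3 - <<'E'
from h import *
import pickle
s=state();print(s['force'],s['ee_pos'],s['ee_rot'])
w=grab_frame('wrist');g=grab_frame('scene')
c=g['color'][150:260,160:320,::-1];d=w['color'][60:280,170:490,::-1]
cv2.imwrite('pics/m9.png',np.vstack([cv2.resize(x,(436,300),interpolation=cv2.INTER_CUBIC) for x in(c,d)]))
E
```

```text
[0.41722656 1.16782749 0.89430491] [ 539.31079301 -158.93280771    7.6570023 ] [ 1.79985007e+02 -4.25927583e-02 -2.87251464e+00]
```

View pics/m9.png

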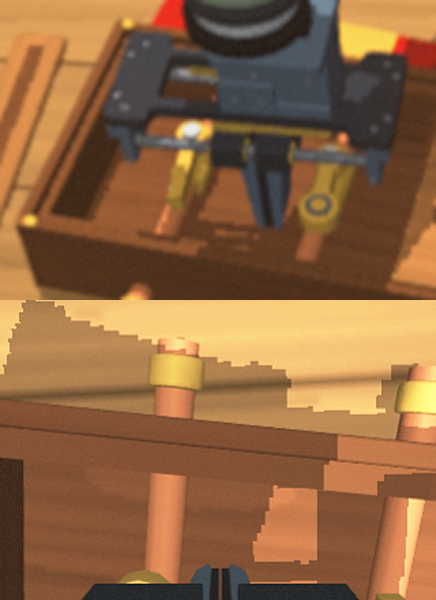

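```bash
cat > arc.py <<'E'
from h import *
def arc(s,rows,P=np.array([-20,50.]),k0=None):
    o=np.array([507.6,-178.1]);a=np.radians(-8.6);ex=np.array([np.cos(a),np.sin(a)]);ey=np.array([-ex[1],ex[0]])
    y=np.radians(s['ee_rot'][2]);tx=np.array([np.cos(y),np.sin(y)]);ty=np.array([np.sin(y),-np.cos(y)])
    for th,k in rows:
        r=np.array([np.cos(th),np.sin(th)]);t=np.array([-r[1],r[0]])
        c=P+45*r-k*t;wp=o+c[0]*ex+c[1]*ey;d=wp-s['ee_pos'][:2]
        print(round(th,2),k,[round(d@tx,1),round(d@ty,1),round(-(th+a-y),3)])
E
python3 - <<'E'
from arc import *
s=state()
arc(s,[(0.1,31),(0.1,28),(.1,25),(.1,23),(0.15,22),(.2,22),(.26,22)]+[(x,22) for x in np.arange(.34,1.3,.08)])
E
```

```text
0.1 31 [np.float64(-0.7), np.float64(-0.1), np.float64(-0.0)]
0.1 28 [np.float64(-0.7), np.float64(-3.1), np.float64(-0.0)]
0.1 25 [np.float64(-0.7), np.float64(-6.1), np.float64(-0.0)]
0.1 23 [np.float64(-0.7), np.float64(-8.1), np.float64(-0.0)]
0.15 22 [np.float64(0.3), np.float64(-11.4), np.float64(-0.05)]
0.2 22 [np.float64(1.3), np.float64(-13.7), np.float64(-0.1)]
0.26 22 [np.float64(2.2), np.float64(-16.6), np.float64(-0.16)]
0.34 22 [np.float64(3.2), np.float64(-20.4), np.float64(-0.24)]
0.42 22 [np.float64(3.9), np.float64(-24.4), np.float64(-0.32)]
0.5 22 [np.float64(4.3), np.float64(-28.4), np.float64(-0.4)]
0.58 22 [np.float64(4.4), np.float64(-32.4), np.float64(-0.48)]
0.66 22 [np.float64(4.1), np.float64(-36.4), np.float64(-0.56)]
0.74 22 [np.float64(3.5), np.float64(-40.3), np.float64(-0.64)]
0.82 22 [np.float64(2.6), np.float64(-44.2), np.float64(-0.72)]
0.9 22 [np.float64(1.4), np.float64(-48.1), np.float64(-0.8)]
0.98 22 [np.float64(-0.1), np.float64(-51.8), np.float64(-0.88)]
1.06 22 [np.float64(-1.9), np.float64(-55.4), np.float64(-0.96)]
1.14 22 [np.float64(-4.0), np.float64(-58.8), np.float64(-1.04)]
1.22 22 [np.float64(-6.3), np.float64(-62.0), np.float64(-1.12)]
```

Request:
servo_tool --plan '[[[-0.5,-3,0,0,0,0,0],[-0.5,-6,0,0,0,0,0],[-0.5,-8,0,0,0,0,0],[0,-11,0,0,0,-0.05,0],[1,-14,0,0,0,-0.1,0],[2,-17,0,0,0,-0.16,0],[3,-20,0,0,0,-0.24,0],[4,-24,0,0,0,-0.32,0],[4,-28,0,0,0,-0.4,0],[4,-32,0,0,0,-0.48,0]]]'

```text
time_s: 11.95
ee_pos: [545.9, -127.9, 8.0]
ee_rot: [179.8, -0.1, 24.8]
force: [1.1, -2.2, -0.1]
gripper_width: 0.6
```

```bash
python3 - <<'E'
from h import *
import pickle
s=state();print(s['force'],s['ee_pos'],s['ee_rot'])
f=grab_frame('top');g=grab_frame('scene')
c=g['color'][150:260,160:320,::-1];d=f['color'][210:350,330:490,::-1]
cv2.imwrite('pics/m10.png',np.vstack([cv2.resize(x,(436,300),interpolation=cv2.INTER_CUBIC) for x in(c,d)]))
E
```

```text
[ 1.08113726 -2.17749854 -0.14173538] [ 545.8921536  -127.8518942     7.97501374] [ 1.79828871e+02 -1.05282918e-01  2.48483407e+01]
```

View pics/m10.png

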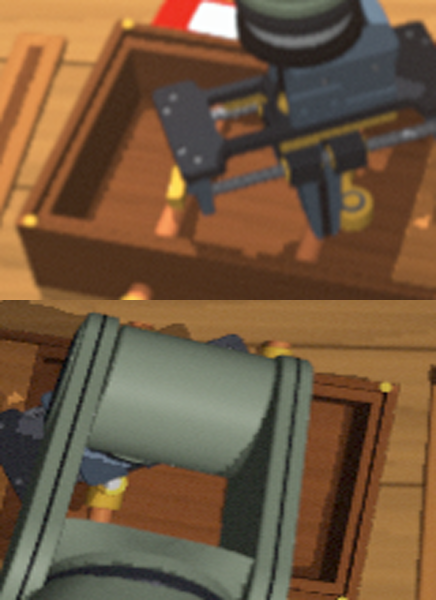

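The disc is moving with the fingers, about 2.4 N at contact. I'll continue the arc.

```bash
python3 - <<'E'
from arc import *
s=state()
arc(s,[(x,22) for x in np.arange(.58,1.56,.08)]+[(1.57,22),(1.57,21),(1.57,20),(1.57,19),(1.57,18)])
E
```

```text
0.58 22 [np.float64(-0.1), np.float64(-0.5), np.float64(0.001)]
0.66 22 [np.float64(1.5), np.float64(-4.1), np.float64(-0.079)]
0.74 22 [np.float64(2.8), np.float64(-7.9), np.float64(-0.159)]
0.82 22 [np.float64(3.8), np.float64(-11.8), np.float64(-0.239)]
0.9 22 [np.float64(4.5), np.float64(-15.7), np.float64(-0.319)]
0.98 22 [np.float64(4.9), np.float64(-19.7), np.float64(-0.399)]
1.06 22 [np.float64(5.0), np.float64(-23.7), np.float64(-0.479)]
1.14 22 [np.float64(4.7), np.float64(-27.7), np.float64(-0.559)]
1.22 22 [np.float64(4.1), np.float64(-31.7), np.float64(-0.639)]
1.3 22 [np.float64(3.2), np.float64(-35.6), np.float64(-0.719)]
1.38 22 [np.float64(2.0), np.float64(-39.4), np.float64(-0.799)]
1.46 22 [np.float64(0.5), np.float64(-43.1), np.float64(-0.879)]
1.54 22 [np.float64(-1.3), np.float64(-46.7), np.float64(-0.959)]
1.57 22 [np.float64(-2.0), np.float64(-48.0), np.float64(-0.989)]
1.57 21 [np.float64(-2.8), np.float64(-48.6), np.float64(-0.989)]
1.57 20 [np.float64(-3.7), np.float64(-49.1), np.float64(-0.989)]
1.57 19 [np.float64(-4.5), np.float64(-49.7), np.float64(-0.989)]
1.57 18 [np.float64(-5.4), np.float64(-50.2), np.float64(-0.989)]
```

Request:
servo_tool --plan '[[[1,-4,0,0,0,-0.08,0],[3,-8,0,0,0,-0.16,0],[4,-12,0,0,0,-0.24,0],[4.5,-16,0,0,0,-0.32,0],[5,-20,0,0,0,-0.4,0],[5,-24,0,0,0,-0.48,0],[4.5,-28,0,0,0,-0.56,0],[4,-32,0,0,0,-0.64,0],[3,-35.5,0,0,0,-0.72,0],[2,-39.5,0,0,0,-0.8,0],[0.5,-43,0,0,0,-0.88,0],[-0.5,-45,0,0,0,-0.92,0],[-1,-46.5,0,0,0,-0.96,0]]]'

```text
time_s: 13.35
ee_pos: [525.5, -85.5, 7.9]
ee_rot: [179.8, 0.0, 79.6]
force: [1.6, -3.1, -0.7]
gripper_width: 0.5
```

```bash
python3 - <<'E'
from arc import *
s=state();print(s['force'],s['torque'],s['ee_pos'],s['ee_rot'])
arc(s,[(1.54,22),(1.57,22),(1.57,21),(1.57,20),(1.57,19),(1.57,18)])
w=grab_frame('wrist');g=grab_frame('scene')
c=g['color'][150:260,200:360,::-1];d=w['color'][60:280,170:490,::-1]
cv2.imwrite('pics/m11.png',np.vstack([cv2.resize(x,(436,300),interpolation=cv2.INTER_CUBIC) for x in(c,d)]))
E
```

```text
[ 1.63578334 -3.11651908 -0.65290834] [-0.33904059 -0.48284281 -0.02729781] [525.46101799 -85.5395884    7.89926078] [1.79836811e+02 1.42367444e-02 7.96269286e+01]
1.54 22 [np.float64(0.1), np.float64(-0.4), np.float64(-0.0)]
1.57 22 [np.float64(0.7), np.float64(-1.8), np.float64(-0.03)]
1.57 21 [np.float64(0.7), np.float64(-2.8), np.float64(-0.03)]
1.57 20 [np.float64(0.7), np.float64(-3.8), np.float64(-0.03)]
1.57 19 [np.float64(0.6), np.float64(-4.8), np.float64(-0.03)]
1.57 18 [np.float64(0.6), np.float64(-5.8), np.float64(-0.03)]
```

View pics/m11.png

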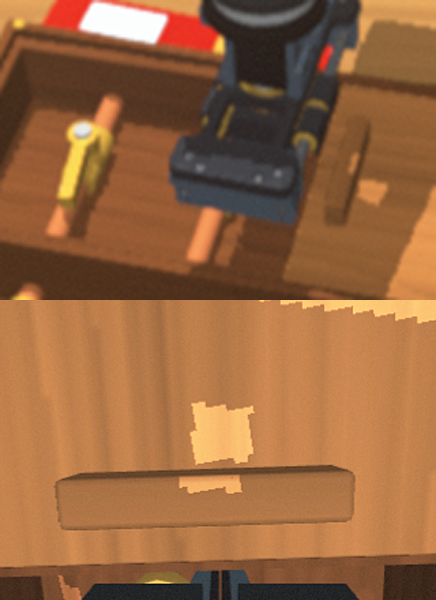

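Request:
servo_tool --plan '[[[-2,0,0,0,0,-0.01,0],[-4,-0.5,0,0,0,-0.03,0],[-4,-1.5,0,0,0,-0.03,0],[-4,-2.5,0,0,0,-0.03,0],[-4,-3,0,0,0,-0.03,0]]]'

```text
time_s: 13.95
ee_pos: [524.5, -89.0, 8.2]
ee_rot: [179.5, -0.0, 81.3]
force: [9.2, 1.0, -3.4]
gripper_width: 0.2
```

Request:
servo_tool --plan '[[[0,-0.7,0,0,0,0,0],[0,-1.3,0,0,0,0,0],[0,-1.5,0,0,0,0,0]]]'

```text
time_s: 14.25
ee_pos: [524.5, -89.0, 8.3]
ee_rot: [179.4, -0.0, 81.3]
force: [10.8, 0.7, -3.8]
gripper_width: 0.2
```

The position no longer changes and the force rises to about 11 N, so the handle is at its hard stop. I'll back off, lift and look.

Request:
servo_tool --plan '[[[0,4,0,0,0,0,0],[0,10,0,0,0,0,0],[0,14,0,0,0,0,0],[0,14,-10,0,0,0,0],[0,14,-35,0,0,0,0],[0,14,-70,0,0,0,0],[-10,14,-105,0,0,0,0],[-30,14,-135,0,0,0,0],[-60,14,-145,0,0,0,0],[-90,14,-150,0,0,0,0],[-110,14,-150,0,0,0,0],[-118,14,-150,0,0,0,0],[-120,14,-150,0,0,0,0]]]'

```text
time_s: 15.55
ee_pos: [514.2, -209.5, 157.6]
ee_rot: [-180.0, -0.0, 81.3]
force: [-0.2, 1.2, 0.1]
gripper_width: 0.3
```

```bash
python3 - <<'E'
from h import *
import pickle
s=state();print(s['force'],s['ee_pos'],s['ee_rot'])
w=grab_frame('wrist');g=grab_frame('scene');f=grab_frame('top');save(w,'w12');save(f,'t12');save(g,'s12')
pickle.dump((s,w,g,f),open('d12.pkl','wb'))
E
```

```text
[-0.21449347  1.21850099  0.05434571] [ 514.22872305 -209.54282575  157.56774029] [-1.79959286e+02 -1.72808247e-02  8.12703514e+01]
```

View pics/w12.png

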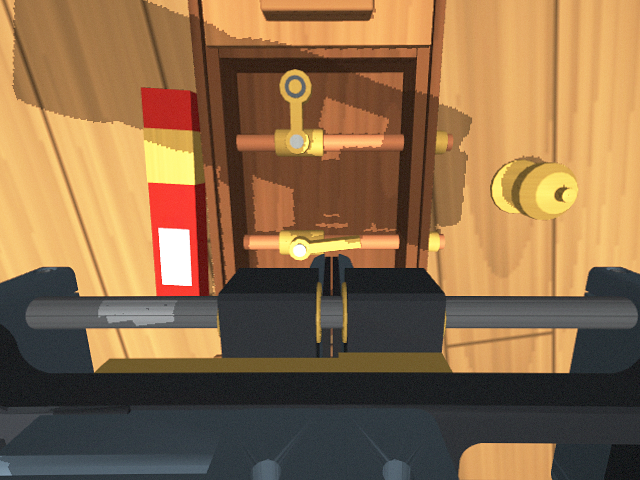

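View pics/s12.png

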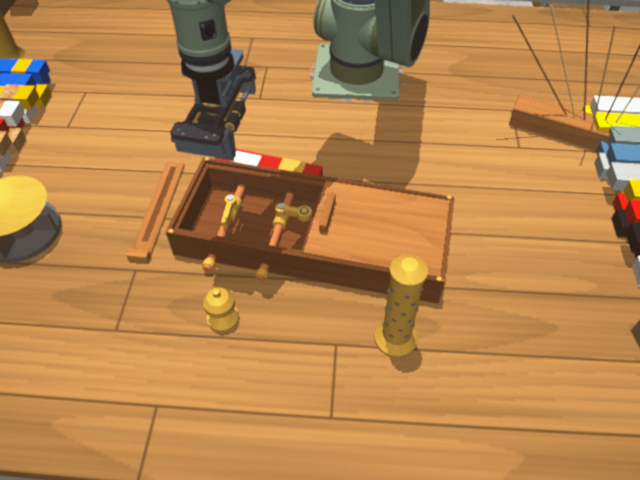

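View pics/t12.png

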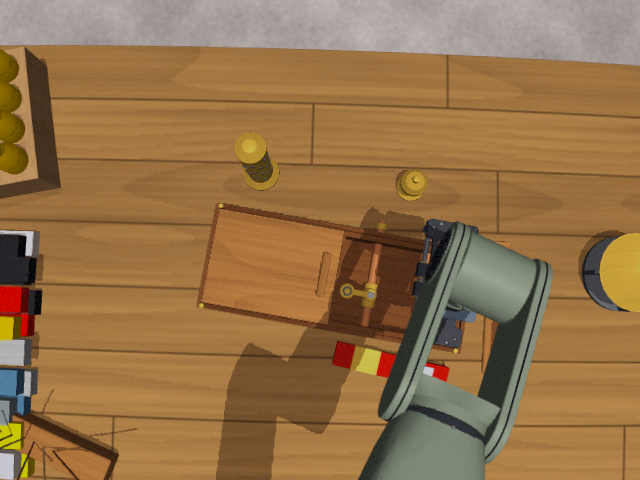

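The disc is at (295,86) with its pivot at (298,141), across its pipe. The bar still lies along its pipe, and the cover and goods look in place. I'll check the numbers.

```bash
python3 - <<'E'
from h import *
import pickle
s,w,g,f=pickle.load(open('d12.pkl','rb'));s8,w8,g8,f8=pickle.load(open('d8.pkl','rb'));s0,D=pickle.load(open('d0.pkl','rb'))
o=np.array([507.6,-178.1]);a=np.radians(-8.6);ex=np.array([np.cos(a),np.sin(a)]);ey=np.array([-ex[1],ex[0]])
bx=lambda p:np.round([(p[:2]-o)@ex,(p[:2]-o)@ey,p[2]],1)
d=bx(at_z(w,(295,86),48,s));p=bx(at_z(w,(298,141),50,s));print('disc',d,'piv',p,'ang',np.arctan2(d[1]-p[1],d[0]-p[0]))
d=bx(at_z(w,(360,242),48,s));p=bx(at_z(w,(300,250),50,s));print('bar',d,p,np.arctan2(d[1]-p[1],d[0]-p[0]))
d=bx(at_z(w8,(398,118),48,s8));p=bx(at_z(w8,(402,188),50,s8));print('bar before',d,p,np.arctan2(d[1]-p[1],d[0]-p[0]))
print('pipe dir',bx(at_z(w,(240,142),25,s)),bx(at_z(w,(400,142),25,s)))
# change of goods: pixel differences in top view boxes, first vs now
for n,(u0,u1,v0,v1) in dict(tower=(230,285,125,195),censer=(392,430,165,202),cover=(196,330,205,320)).items():
    for A,B,t in((D['top'],f,'t0'),(f8,f,'t8')): print(n,t,np.abs(A['color'][v0:v1,u0:u1].astype(int)-B['color'][v0:v1,u0:u1]).mean().round(1))
for n,(u0,u1,v0,v1) in dict(carton=(218,322,146,172),ash=(126,184,160,260),tower=(370,430,250,358),censer=(200,242,285,332)).items():
    print('scene',n,np.abs(D['scene']['color'][v0:v1,u0:u1].astype(int)-g['color'][v0:v1,u0:u1]).mean().round(1))
c=w['color'][40:270,200:460,::-1];cv2.imwrite('pics/w12c.png',cv2.resize(c,None,fx=2.6,fy=2.6,interpolation=cv2.INTER_CUBIC))
c=np.vstack([x['color'][140:270,120:340,::-1] for x in(D['scene'],g)]);cv2.imwrite('pics/sc.png',cv2.resize(c,None,fx=2.2,fy=2.2,interpolation=cv2.INTER_CUBIC))
E
```

```text
disc [-19.3  95.7  48. ] piv [-17.7  50.5  50. ] ang 1.606179782919048
bar [ 39.1 -42.5  48. ] [-18.4 -49.8  50. ] 0.12628094979437243
bar before [ 37.2 -43.9  48. ] [-19.6 -49.7  50. ] 0.10175997046006267
pipe dir [-75.6  50.6  25. ] [77.4 50.3 25. ]
tower t0 6.3
tower t8 3.7
censer t0 6.3
censer t8 3.7
cover t0 33.4
cover t8 4.4
scene carton 30.9
scene ash 6.1
scene tower 9.6
scene censer 7.9
```

View pics/w12c.png

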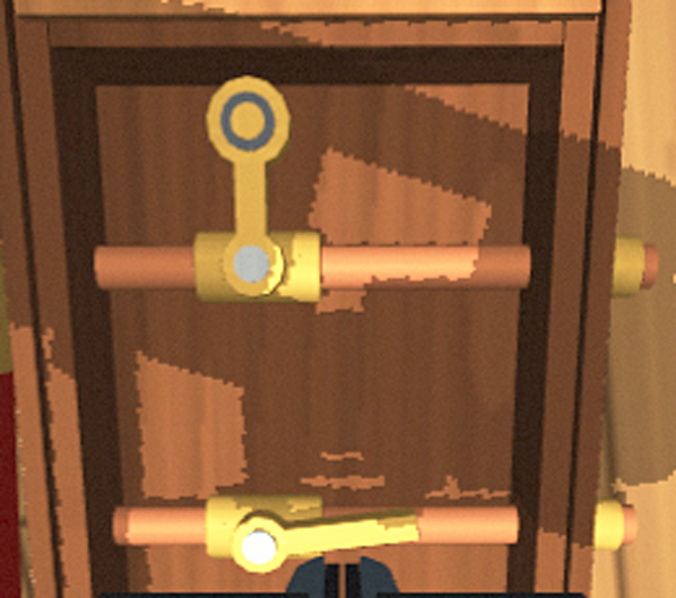

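View pics/sc.png

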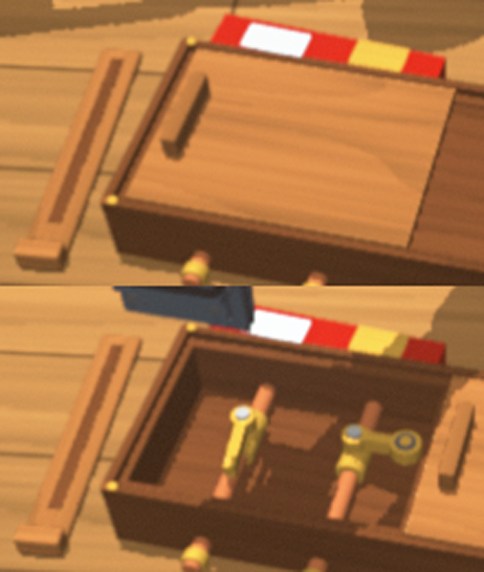

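```bash
python3 -c "
from workcell import *
print(state()['time_s'],job_done())"
```

```text
the job is handed in; nothing more can be done
15.7 None
```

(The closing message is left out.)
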